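# Load the brass probe into the test well and shut the guard

## Robot

A 6-joint arm with a two-finger parallel gripper is mounted at the origin on the work surface. World frame = base frame: x ahead of the robot, y to its left, z up, the work surface at z = 0. Lengths are in m, angles in rad, forces in N, time in s.
With the tool pointing down it reaches from about 0.25 to 0.775 m from the base axis. Payload 4 kg.
Tool frame: the origin (TCP) lies on the front face of the gripper's body, between the roots of the fingers; the fingertips stand 97 mm ahead of it and the grasp point (between the pads) lies 78 mm ahead of it (nose_length is the distance from the TCP to the fingertips, in m); z points along the fingers, y is the line along which they close (so a half turn about z gives the same grasp; the last joint's range is limited). The gripper opens to 94 mm and grips with 3 to 60 N. Pads are 16 mm wide; open, the fingers measure 119 mm over their backs; the gripper's body (75 mm by 177 mm) begins 78 mm behind the grasp point.
Start: joints at [-1.344, 0.087, 1.371, -0, 1.684, -0.103], TCP at [0.178, -0.52, 0.303] pointing down, gripper open.
Joint ranges: [-3.1, 3.1], [-0.76, 2.03], [0.27, 2.55], [-1.08, 4.22], [0.17, 2.65], [-2.57, 2.57]. Speed limits (rad/s): [2.79, 2.79, 3.14, 3.14, 3.14, 3.14].

## Interface

Orientations are given as a rotation vector (axis times angle).
In Python, from station import * gives the robot as it stands. The module is installed in compiled form; this text tells all that it offers. Calls block until the motion is done:
- reach(position, orientation): joint-space move of the TCP to a pose.
- move_linear(position, frame=None, rate=0.15): straight line of the TCP; frame=None keeps the orientation; rate is the mean speed in m/s.
- move_j(angles): joint-space move.
- gripper_to(opening, effort=None): finger opening in m; effort is the grip in N (None keeps the last); returns when the fingers have stopped.
- sleep(seconds).
- ik(position, orientation): joint angles nearest the present ones, or None.
- read_state(): the state.
- snapshot(name): name is "side" or "top"; returns a dict with "color" (384x512x3 uint8, blue, green, red), "intrinsics" (3x3 intrinsics, pixels), "k1" (the pictures are not rectified: a ray, as slopes to the right and down, at radius r is drawn at 1 + k1 r^2 times it, then the intrinsics apply), "position" and "attitude" of the camera in the world. Camera axes: x right, y down, z forward; pixel columns grow to the right and rows downward; lengths in m; the calibration is good to about 2 mm. A picture is of the moment at which its call begins. There is no depth.
A pose or a line that the arm cannot do raises IKError and nothing moves.
- job_done(): hands the job in; it is judged then, once.
Trained networks look in a picture, given as the dict that the camera call returned (one of the last four; its "shot" number tells which), for a name from the list of things; names that differ only in an ending like _2 or _b are one class to them, and where a whole thing is asked for, a point or a joint stands for the part that bears it (a point fixed in the world has none). Each returns a list of dicts, best first, with "conf" (0 to 1); they miss things now and then, are a little off and sometimes report something else, mostly with a low value. They report only what shows in the picture. A call takes as long as a camera call. They do not tell look-alikes from the thing itself.
- boxes_of(name, picture): "bbox" ([centre column, centre row, width, height] in pixels, round what is visible of it).
- regions_of(name, picture): "region" (384x512 bool, what is visible of it) and "bbox" ([centre column, centre row, width, height] in pixels, round what is visible of it).
The state is a dict: "t": time; "joint_pos": joint angles; "qd": joint speeds; "tau": joint torques, N m; "tool_pos": TCP position; "tool_rot": TCP orientation; "force": force on the tool from outside, world axes, zero at the start; "wrist_torque": the same for the moment, N m; "opening": finger opening in m; "grasp_force": force on a finger pad.
Only numpy, scipy, OpenCV 4.12 (cv2) and the standard library are available. Lean on these libraries where they do the work, as an engineer would, in place of code of your own. Each camera call takes 0.05 s, during which the arm holds its last target. There are 200 camera calls.

## Task

Take the brass male probe from the bench and lay it flat on the floor of the open well in the blue test station, setting it down gently rather than dropping it, and let go. Then slide the yellow-framed guard along its track by its red grip until it is fully shut over the well, and let go.

Things in the scene. Friction and masses are not known exactly. Their poses are not given: they have to be found in the camera images.
- probe: Brass male probe lying on the bench, 90 mm long, about 0.4 kg. Origin at mid-length on its axis, 18 mm above what it lies on; x axis along its length, level. Its middle 30 mm is an eight-sided wrench section, 36 mm across flats, two flats upright at its sides: grip there from above, across the axis. Other loose parts (black cross, green plug, nickel ring) are under 40 mm tall.
- well (a point): Centre of the well's flat floor in the fixed blue station, 14 mm above the bench. x across the track, y along it the way the guard opens, z up. Well 150 mm (x) by 140 mm (y), walls 46 mm high (a lying probe clears the guard); station 190 by 340 mm, rail tops 62 mm above the well floor. On the +y side a closed deck carries the open guard.
- guard (a joint): Travel (m) of the sliding guard along the well's +y: 0 = fully shut over the well, at its stop; 0.155 = fully open. Starts 0.125 to 0.155 open, so it may cover some of the well's +y end: a flat panel 155 mm long (y), its leading edge at well y = joint - 0.0775. About 3 N of friction; stays where left.
- guard_grip (a point): Centre of the top of the red upright grip in the middle of the guard, 110 mm above the bench (96 mm above the well floor), over well x = 0, y = joint value. A blade 60 mm long (x, across the track), 14 mm thick (y, along it), standing 40 mm above the guard's cross bar; pinch it from above along y. Axes parallel to the well's.
Not all that is in view belongs to the job. Of the things that look like the probe, the smallest one is meant.

How it is judged:
By the outcome, as a careful person would: the job done as asked, in the order asked, and still so for the second after the job is handed in, with the robot touching nothing.
It also fails if it takes over 51 s, if anything falls off the work surface, if the arm or the gripper's body presses on something with over 40 N, if the wrist force passes 120 N, or if a joint passes its speed limit or range.

## Working session

There is one attempt and no reset: what is moved stays moved. The work goes in short steps, each a Python script; the robot and the scene stay as the last script left them, time stands still between calls to the robot, and variables do not carry over. Pictures are saved under pics/ and viewed, at most 10 in all, crops included, and the job is handed in when it is done.

```bash
mkdir -p pics; cat > h.py <<'E'
from station import *
import numpy as np, cv2
from scipy.spatial.transform import Rotation as R
def att(p):
    a=np.array(p["attitude"],float)
    return a if a.shape==(3,3) else (R.from_rotvec(a).as_matrix() if a.size==3 else R.from_quat(a).as_matrix())
def toworld(p,uv,z):
    "pixels (N,2) -> world points on plane z"
    uv=np.atleast_2d(np.array(uv,float)); K=np.array(p["intrinsics"])
    d=cv2.undistortPoints(uv.reshape(-1,1,2),K,np.array([p["k1"],0,0,0.])).reshape(-1,2)
    r=np.c_[d,np.ones(len(d))]@att(p).T; c=np.array(p["position"])
    return c+r*((z-c[2])/r[:,2])[:,None]
def topix(p,X):
    X=np.atleast_2d(X); M=att(p).T
    return cv2.projectPoints(X,cv2.Rodrigues(M)[0],-M@np.array(p["position"]),np.array(p["intrinsics"]),np.array([p["k1"],0,0,0.]))[0].reshape(-1,2)
E
python3 - <<'E'
from h import *
for n in("top","side"):
    p=snapshot(n); cv2.imwrite(f"pics/{n}0.png",p["color"]); print(n,p["position"],p["attitude"],p["k1"],p["intrinsics"])
    for q in("probe","guard","guard_grip","well"):
        try:
            for r in regions_of(q,p)[:4]:
                m=r["region"]; c=np.argwhere(m).mean(0)[::-1]
                rect=cv2.minAreaRect(np.argwhere(m)[:,::-1].astype(np.float32))
                print(q,round(r["conf"],2),np.round(r["bbox"]),m.sum(),np.round(rect[0]),np.round(rect[1]),round(rect[2]), toworld(p,c,.018 if q=="probe" else .1).round(3))
        except Exception as e: print(q,repr(e))
print(read_state())
E
```

```text
top [ 0.48713614 -0.15774059  1.05500186] [-2.15667496  2.17205664 -0.07968346] -0.030227099868731386 [[476.7835094    0.         250.63966902]
 [  0.         476.7835094  191.47355282]
 [  0.           0.           1.        ]]
probe 0.89 [327. 192.  43.  18.] 516 [326. 190.] [15. 41.] 83 [[ 0.587 -0.301  0.018]]
probe 0.68 [391. 212.  29.  63.] 1195 [391. 213.] [60. 25.] 85 [[ 0.534 -0.441  0.018]]
probe 0.6 [329. 125.  27.  62.] 1198 [329. 125.] [60. 25.] 79 [[ 0.728 -0.312  0.018]]
guard 0.7 [ 77. 219.  88.  83.] 5546 [ 75. 220.] [74. 77.] 81 [[0.522 0.216 0.1  ]]
guard_grip 0.61 [ 76. 220.  80.  84.] 5480 [ 75. 220.] [75. 76.] 81 [[0.522 0.216 0.1  ]]
well 0.73 [102. 217. 180. 115.] 15242 [101. 216.] [ 93. 170.] 80 [[0.53  0.162 0.1  ]]
side [ 0.5429324  -0.73383018  0.82308039] [-2.44998696  0.06318073 -0.04098632] 0.015146133668360222 [[425.80515436   0.         255.22572609]
 [  0.         425.80515436 186.79008962]
 [  0.           0.           1.        ]]
probe 0.9 [260. 271.  18.  44.] 637 [260. 271.] [44. 18.] 79 [[ 0.587 -0.301  0.018]]
probe 0.87 [328. 272.  63.  30.] 
[... 398 characters left out ...]
1  ]]
{'t': 0.5, 'joint_pos': array([-1.34408303e+00,  8.72467124e-02,  1.37076298e+00,  1.69133231e-05,
        1.68359214e+00, -1.03053636e-01]), 'qd': array([-8.98988976e-05,  2.45356331e-04, -2.47493775e-04, -6.87982370e-04,
        4.95567680e-04,  1.48312672e-04]), 'tau': array([ 1.94346430e-04, -3.39621413e+01, -3.02267861e+01,  7.17058126e-02,
        2.44036963e-02, -1.87417101e-05]), 'tool_pos': array([ 0.17812626, -0.52035693,  0.30264833]), 'tool_rot': array([-3.09897421e+00, -5.15654065e-01, -2.54563568e-05]), 'force': array([-0.21799649,  0.483753  ,  1.04485861]), 'wrist_torque': array([ 0.02997256,  0.03203835, -0.03625532]), 'grasp_force': 0.0, 'opening': 0.0941377332113357}
```

View pics/top0.png

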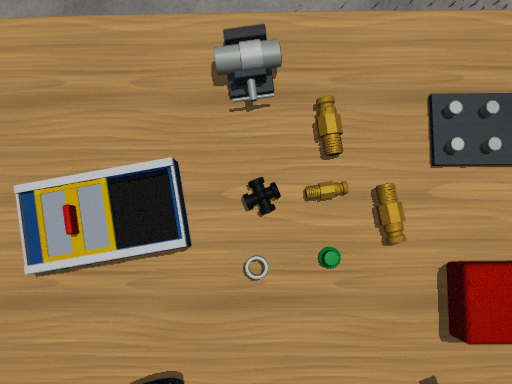

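View pics/side0.png

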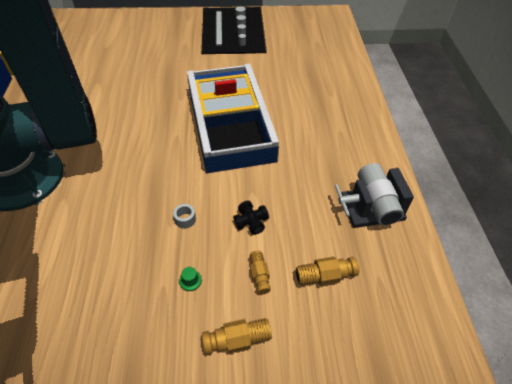

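```bash
cat > m.py <<'E'
from h import *
def rectw(p,m,z):
    w=toworld(p,np.argwhere(m)[:,::-1],z)[:,:2]; c,s,a=cv2.minAreaRect((w*1000).astype(np.float32))
    return np.round(c,1),np.round(s,1),round(a,1)
def biggest(m):
    n,l,s,_=cv2.connectedComponentsWithStats(m.astype(np.uint8)); return l==1+s[1:,4].argmax()
E
python3 - <<'E'
from m import *
for n in("top","side"):
    p=snapshot(n); im=p["color"].astype(int); b,g,r=im[...,0],im[...,1],im[...,2]
    for k in regions_of("probe",p): print(n,"probe",rectw(p,k["region"],.018))
    W=biggest(regions_of("well",p)[0]["region"]); W=cv2.dilate(W.astype(np.uint8),np.ones((7,7)))>0
    red=biggest(W&(r>110)&(g<60)&(b<60)); print("grip",rectw(p,red,.11),red.sum())
    white=W&(im.min(2)>170); yel=biggest(W&(r>150)&(g>110)&(b<70)); print("yellow",rectw(p,yel,.07)); print("white",rectw(p,white,.076))
    blk=biggest(W&(im.max(2)<50)); print("black",rectw(p,blk,.014))
    # overlay
    if n=="top":
        x0,y0=5,145; c=cv2.resize(p["color"][y0:285,x0:205],None,fx=4,fy=4,interpolation=cv2.INTER_CUBIC)
        cv2.imwrite("pics/top1.png",c)
    else:
        c=cv2.resize(p["color"][55:180,175:290],None,fx=4.5,fy=4.5,interpolation=cv2.INTER_CUBIC); cv2.imwrite("pics/side1.png",c)
E
```

```text
top probe (array([ 731. , -311.7]), array([133.5,  55. ]), 6.8)
top probe (array([ 586.7, -302.2]), array([33.4, 92. ]), 2.2)
top probe (array([ 535.1, -441.5]), array([130.9,  58. ]), 7.8)
grip (array([523. , 228.8]), array([58. , 12.6]), 8.9) 177
yellow (array([523.5, 230. ]), array([152.6, 153.9]), 9.6)
white (array([532.2, 177.6]), array([186.5, 338.2]), 9.6)
black (array([551.9, 102.3]), array([159.9, 136.9]), 9.6)
side probe (array([ 730.6, -303.9]), array([137.6,  62.4]), 9.2)
side probe (array([ 536. , -433.7]), array([131.1,  60.2]), 9.8)
side probe (array([ 587.9, -300.4]), array([33.9, 99.3]), 6.3)
grip (array([524. , 227.3]), array([55.5, 12.4]), 11.0) 60
yellow (array([525.2, 231.5]), array([150.7, 156. ]), 9.6)
white (array([533.9, 177.3]), array([187.1, 341.6]), 9.5)
black (array([549.2, 145.3]), array([157.3, 133.4]), 9.5)
```

View pics/top1.png

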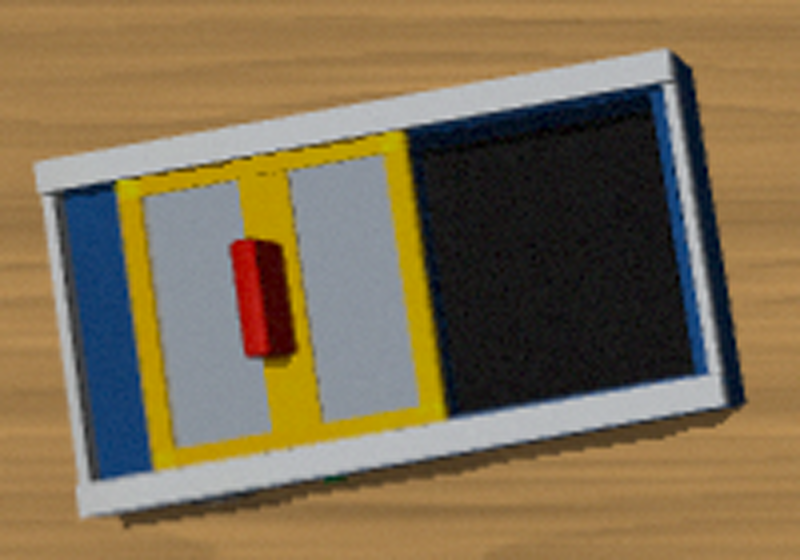

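View pics/side1.png

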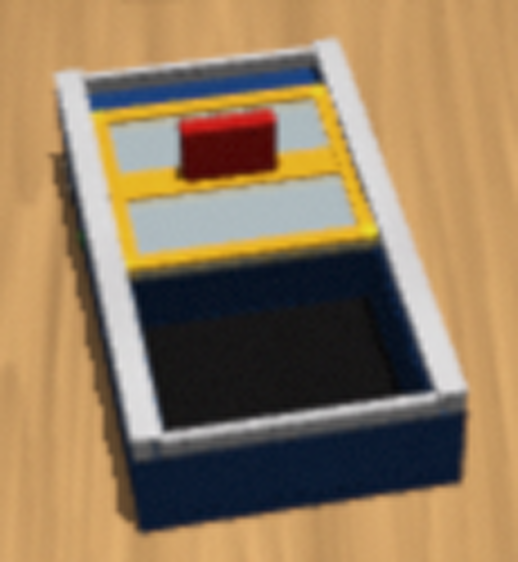

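```bash
python3 - <<'E'
from m import *
a=np.radians(9.6); ex=np.array([np.cos(a),np.sin(a)]); ey=np.array([-np.sin(a),np.cos(a)]); c=np.array([.533,.1775])
for n in("top","side"):
    p=snapshot(n); im=cv2.GaussianBlur(p["color"],(3,3),0).astype(int)
    W=cv2.erode(biggest(regions_of("well",p)[0]["region"]).astype(np.uint8),np.ones((5,5)))>0
    for z,nm,m in((.014,"floor",W&(im.max(2)<55)&(im[...,0]-im[...,2]<12)),(.076,"white",W&(im.min(2)>160)),(.11,"grip",W&(im[...,2]>150)&(im[...,1]<70))):
        m=biggest(m) if nm!="white" else m
        w=toworld(p,np.argwhere(m)[:,::-1],z)[:,:2]-c; s,t=w@ex,w@ey
        print(n,nm,m.sum(),"x",np.percentile(s,[0,1,3,97,99,100]).round(4),"y",np.percentile(t,[0,1,3,97,99,100]).round(4))
    # profile along well -y axis through floor, x=0
    yy=np.arange(-.18,-.0,.005)
    for z in(.014,):
        q=topix(p,np.c_[c+yy[:,None]*ey,np.full(len(yy),z)]).round().astype(int)
        print([(round(y,3),*map(int,im[v,u])) for y,(u,v) in zip(yy,q)])
E
```

```text
Traceback (most recent call last):
IndexError: list index out of range
```

```bash
python3 - <<'E'
from m import *
a=np.radians(9.6); ex=np.array([np.cos(a),np.sin(a)]); ey=np.array([-np.sin(a),np.cos(a)]); c=np.array([.533,.1775])
for n in("top","side"):
    p=snapshot(n); im=cv2.GaussianBlur(p["color"],(3,3),0).astype(int)
    box=np.array([c+i*.094*ex+j*.169*ey for i,j in((-1,-1),(1,-1),(1,1),(-1,1))])
    hull=cv2.convexHull(np.r_[topix(p,np.c_[box,[.076]*4])].round().astype(np.int32))
    W=np.zeros(im.shape[:2],np.uint8); cv2.fillPoly(W,[hull],1); W=W>0
    for z,nm,m in((.014,"floor",W&(im.max(2)<55)&(im[...,0]-im[...,2]<12)),(.11,"grip",biggest(W&(im[...,2]>90)&(im[...,1]<60)))):
        m=biggest(m)
        w=toworld(p,np.argwhere(m)[:,::-1],z)[:,:2]-c; s,t=w@ex,w@ey
        print(n,nm,m.sum(),"x",np.percentile(s,[0,1,3,97,99,100]).round(4),"y",np.percentile(t,[0,1,3,97,99,100]).round(4))
    yy=np.arange(-.18,-.0,.005)
    q=topix(p,np.c_[c+yy[:,None]*ey,np.full(len(yy),.014)]).round().astype(int)
    print(*[(int(round(y*1000)),*map(int,im[v,u])) for y,(u,v) in zip(yy,q)])
E
```

```text
top floor 3843 x [-0.0725 -0.0709 -0.068   0.0688  0.0718  0.0738] y [-0.1443 -0.1428 -0.1402 -0.0194 -0.0168 -0.0151]
top grip 186 x [-0.0323 -0.0301 -0.0288  0.026   0.027   0.0277] y [0.0406 0.0443 0.0457 0.0579 0.0582 0.0583]
(-180, 73, 121, 156) (-175, 71, 118, 153) (-170, 55, 67, 80) (-165, 49, 35, 21) (-160, 133, 131, 129) (-155, 167, 158, 151) (-150, 122, 75, 38) (-145, 33, 23, 16) (-140, 24, 22, 23) (-135, 23, 22, 22) (-130, 21, 21, 22) (-125, 24, 23, 25) (-120, 22, 23, 24) (-115, 22, 21, 22) (-110, 25, 23, 25) (-105, 21, 19, 21) (-100, 21, 22, 22) (-95, 19, 21, 21) (-90, 20, 22, 21) (-85, 21, 19, 21) (-80, 22, 19, 22) (-75, 20, 21, 23) (-70, 20, 21, 19) (-65, 20, 20, 19) (-60, 18, 17, 20) (-55, 20, 18, 22) (-50, 18, 17, 20) (-45, 23, 22, 22) (-40, 23, 24, 23) (-35, 22, 21, 23) (-30, 21, 19, 20) (-25, 20, 17, 20) (-20, 18, 18, 20) (-15, 29, 17, 8) (-10, 20, 47, 53) (-5, 0, 137, 166)
side floor 1144 x [-0.0676 -0.0662 -0.0635  0.0697  0.0725  0.0743] y [-0.1005 -0.0997 -0.098  -0.0162 -0.0142 -0.0133]
side grip 81 x [-0.0264 -0.0258 -0.0245  0.0246  0.0256  0.0263] y [0.0038 0.0042 0.0058 0.0555 0.0557 0.056 ]
(-180, 66, 77, 92) (-175, 50, 37, 31) (-170, 45, 24, 11) (-165, 47, 25, 11) (-160, 48, 26, 11) (-155, 49, 26, 11) (-150, 48, 26, 11) (-145, 48, 26, 11) (-140, 48, 26, 11) (-135, 48, 26, 11) (-130, 48, 26, 13) (-125, 62, 53, 48) (-120, 80, 77, 76) (-115, 96, 95, 96) (-110, 165, 165, 165) (-105, 135, 135, 136) (-100, 68, 69, 69) (-95, 22, 23, 23) (-90, 22, 23, 22) (-85, 21, 22, 22) (-80, 21, 21, 22) (-75, 21, 22, 23) (-70, 22, 22, 23) (-65, 22, 22, 23) (-60, 22, 22, 23) (-55, 21, 22, 22) (-50, 21, 22, 22) (-45, 22, 21, 23) (-40, 22, 21, 23) (-35, 23, 22, 23) (-30, 23, 22, 23) (-25, 22, 22, 23) (-20, 22, 22, 22) (-15, 24, 21, 20) (-10, 35, 20, 11) (-5, 36, 19, 9)
```

```bash
cat >> m.py <<'E'
def down(u):
    "tool-down rotvec with closing line along u (2D), half turn chosen nearest the present"
    u=np.array([*u,0.])/np.linalg.norm(u); z=np.array([0,0,-1.]); c=R.from_rotvec(read_state()["tool_rot"])
    rs=[R.from_matrix(np.c_[np.cross(s*u,z),s*u,z]) for s in(1,-1)]
    return min(rs,key=lambda r:(c.inv()*r).magnitude()).as_rotvec()
a=np.radians(9.6); ex=np.array([np.cos(a),np.sin(a)]); ey=np.array([-np.sin(a),np.cos(a)]); well=np.array([.5463,.0986])
E
python3 - <<'E'
from m import *
p=snapshot("top"); im=p["color"].astype(int)
m=np.zeros((384,512),bool); m[172:208,298:356]=True
# brass: strong saturation, compared with wood
hsv=cv2.cvtColor(p["color"],cv2.COLOR_BGR2HSV); rs=regions_of("probe",p)
for r in rs:
    w=toworld(p,np.argwhere(r["region"])[:,::-1],.018)[:,:2]; ctr=w.mean(0); v=np.linalg.svd(w-ctr,full_matrices=False)[2][0]
    print(ctr.round(4),np.degrees(np.arctan2(v[1],v[0]))%180, len(w))
    if len(w)<800: P,V,N=ctr,v,w
t=(N-P)@V; mid=P+V*(t.min()+t.max())/2; print("mid",mid, np.ptp(t))
c=(mid+np.array([.5879,-.3004]))/2
u=np.array([-V[1],V[0]]); o=down(u); q=ik([*c,.101],o); print(c,q)
reach([*c,.20],o); 
p=snapshot("side"); cv2.imwrite("pics/side2.png",cv2.resize(p["color"][190:384,150:400],None,fx=3,fy=3))
print(read_state()["t"])
E
```

```text
[ 0.5348 -0.4408] 10.351518098790052 1275
[ 0.5859 -0.3023] 98.54790577169624 641
[ 0.7294 -0.3117] 7.683305712818964 1198
mid [ 0.58600729 -0.30269583] 0.09368334211195153
[ 0.58695365 -0.30154792] [-5.60465939e-01  4.38217471e-01  1.34699237e+00 -4.44089210e-16
  1.35638282e+00 -7.09655039e-01]
2.8833
```

View pics/side2.png

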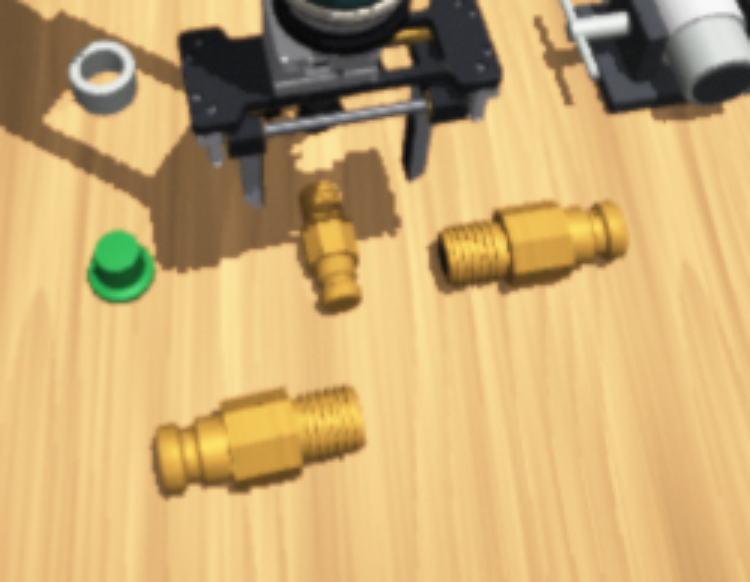

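The small probe lies at crop (330,245), between the open fingers (255,180) and (415,150). The larger look-alikes at (540,240) and (265,440) are clear of them, so I'm descending.

```bash
python3 - <<'E'
from m import *
s=read_state()["tool_pos"]
move_linear([s[0],s[1],.101],rate=.1); print(read_state()["force"].round(1))
gripper_to(.025,30); st=read_state(); print(st["opening"],st["grasp_force"],st["force"].round(1))
move_linear([s[0],s[1],.25]); st=read_state(); print(st["opening"],st["grasp_force"],st["force"].round(1))
t=well-.008*ey; o=down(ex); print(t,ik([*t,.115],o))
reach([*t,.25],o); st=read_state(); print(st["t"],st["opening"],st["joint_pos"].round(2))
p=snapshot("top"); cv2.imwrite("pics/top3.png",cv2.resize(p["color"][120:300,0:260],None,fx=3,fy=3))
p=snapshot("side"); cv2.imwrite("pics/side3.png",cv2.resize(p["color"][20:200,130:350],None,fx=3,fy=3))
E
```

```text
[-1.3 -0.3  0. ]
0.03592576231763293 29.977878791978583 [-0.9 -0.5  1.1]
0.0360085903713741 29.977489662123844 [ 0.3 -0.1 -3.3]
[0.54763415 0.09071203] [ 6.20111740e-02  2.10542060e-01  1.61467415e+00 -4.44089210e-16
  1.31637644e+00 -1.05540434e-01]
7.5583 0.03586063989662942 [ 0.06  0.12  1.44 -0.    1.58 -0.11]
```

View pics/side3.png

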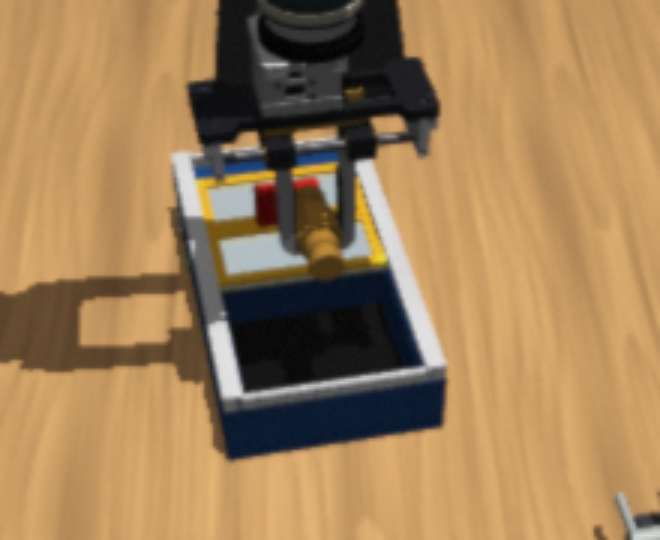

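The probe is held across its 36 mm flats at crop (320,225), level and parallel to the station. I'll lower it until it touches.

```bash
python3 - <<'E'
from m import *
s=read_state()["tool_pos"]; x,y=s[0],s[1]
move_linear([x,y,.125],rate=.12); sleep(.1); f0=read_state()["force"][2]; z=.119
move_linear([x,y,z],rate=.03)
while z>.1125:
    f=read_state()["force"][2]-f0
    if f>2: break
    z-=.0008; move_linear([x,y,z],rate=.02)
print("contact",z,f)
gripper_to(.06); sleep(.1); print(read_state()["force"].round(1))
move_linear([x,y,.25],rate=.2)
st=read_state(); print(st["t"],st["opening"],st["grasp_force"])
g=well+.131*ey; o=down(ey)
q=ik([*g,.173],o); q2=ik([*well,.173],o); print(q,q2)
reach([*g,.25],o)
p=snapshot("top"); cv2.imwrite("pics/top4.png",cv2.resize(p["color"][130:290,0:210],None,fx=3,fy=3))
p=snapshot("side"); im=p["color"]; cv2.imwrite("pics/side4.png",cv2.resize(im[30:200,150:320],None,fx=3.4,fy=3.4)); print(read_state()["t"])
E
```

```text
contact 0.11420000000000002 5.281506310199785
[-0.1 -0.5 -0.1]
12.3083 0.05964366391316099 0.0
[ 0.31056192  0.19527716  1.50964587  0.          1.43666962 -1.42778601] [ 7.64283379e-02  1.59641162e-01  1.55114953e+00 -4.44089210e-16
  1.43080196e+00 -1.66191960e+00]
13.6083
```

View pics/side4.png

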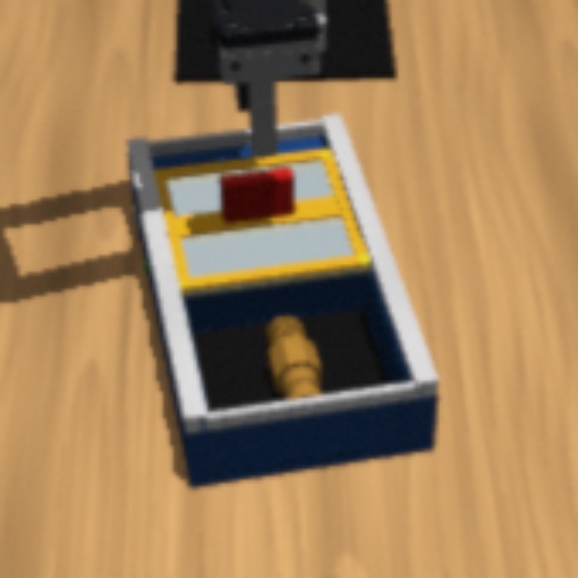

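The probe lies flat on the well floor at crop (293,358). The guard is still open, with its red grip at (257,193). Next I close the guard.

```bash
python3 - <<'E'
from m import *
g=well+.131*ey
move_linear([*g,.175],rate=.1); print(read_state()["force"].round(1))
gripper_to(.005,25); st=read_state(); print(st["opening"],st["grasp_force"],st["force"].round(1))
move_linear([*(well+.012*ey),.175],rate=.08); st=read_state(); print(st["opening"],st["force"].round(1))
d=.012
while d>-.02:
    d-=.001; move_linear([*(well+d*ey),.175],rate=.03); f=read_state()["force"][:2]@ey
    if f>12: break
st=read_state(); print("stop",d,f,(st["tool_pos"][:2]-well)@ey,st["opening"],st["t"])
sleep(.2)
gripper_to(.05); s=read_state()["tool_pos"]; move_linear([s[0],s[1],.26],rate=.15)
reach([.35,-.25,.35],read_state()["tool_rot"])
p=snapshot("top"); a4=cv2.resize(p["color"][130:290,0:210],None,fx=2,fy=2)
q=snapshot("side"); b4=cv2.resize(q["color"][40:200,170:300],None,fx=2,fy=2); cv2.imwrite("pics/end.png",np.hstack([a4,b4]))
print(read_state()["t"])
E
```

```text
[ 0.1 -0.9 -0.5]
0.013833789344482608 24.9993833899498 [0.1 2.2 0.6]
0.014067522847599443 [ 0.8 -0.1  0.4]
stop -0.009000000000000005 14.031395172844778 -0.005043097197780631 0.01386598820794021 22.1667
25.4
```

View pics/end.png

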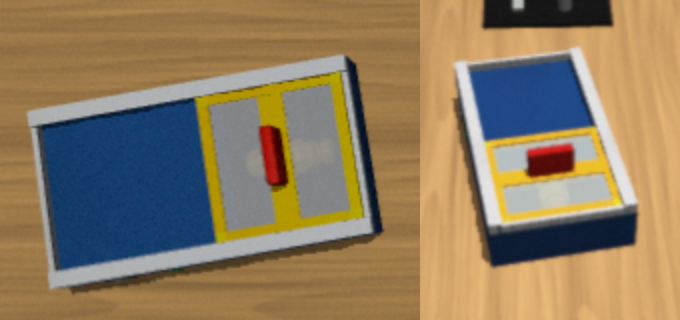

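The guard sits against its end stop at crop (350,140), and the probe shows through the panel at (310,150). The gripper is clear.

```bash
python3 -c "
from station import *
print(job_done())"
```

```text
the job is handed in; nothing more can be done
None
```

The job is handed in at about 25 s: the smallest brass probe was set down gently and lies flat in the well, and the guard is shut against its stop and released (no verdict was returned).

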